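# Hook the sharps bin's sprung lid open and drop the used lancet in

### The job

Draw the sharps bin's sprung lid aside by its knob until the hair-trigger catch takes it, ease it back onto the catch and let go so that it stays hooked open: it must not snap back, and the catch and its buffer must not be forced. Then put the used lancet from the tray through the open mouth into the bin, leaving the lid hooked open and the other things on the desk where they are.

Things in the scene. Friction and masses are not known exactly. Their poses are not given: they have to be found in the camera images.
- bin: Yellow plastic sharps bin, fixed to the desk, 250 (x) by 230 (y) by 115 mm high, with a white top deck 5 mm thick. Origin: centre of its underside, on the desk. It stands turned by up to 0.25 rad about z; the offsets given here are along the bin's own axes. Hollow inside, walls 4 mm.
- pivot (a point): The lid's vertical pivot, 70 mm along the bin's x and 70 mm along its y from the bin's origin; the point lies on the axis 10 mm above the deck (125 mm above the desk).
- mouth (a point): Centre of the mouth, a square hole of 62 by 62 mm through the deck, at deck height (115 mm above the desk), 70 mm along x and -5 mm along y from the bin's origin. Closed, the lid covers it.
- lid (a joint): Lid angle about its pivot, rad: 0 closed, growing as it opens, clockwise seen from above. At 0 its arm points from the pivot along the bin's -y, at 1.57 along its -x. The lid is a metal disc (88 mm across) on an arm, 4 to 10 mm above the deck. A spring pulls it shut with 0.30 N m when closed, plus 0.36 N m per rad (3 N at the knob closed, 8 N at the catch). Only the catch holds it open.
- knob (a point): Centre of the top of the lid's knob, an upright black cylinder of 18 mm diameter and 44 mm tall standing on the lid 100 mm from the pivot; it rises from 125 to 169 mm above the desk. It moves on an arc about the pivot with the lid.
- quadrant: Dark curved plate on the deck, 155 to 177 mm from the pivot, carrying the clamped-on catch (bolt, rubber buffer; 35 mm high, reaching in to 133 mm from the pivot: keep fingers off it). Origin at deck height on the lid's axis. The catch's place along it is not reported: it hooks the lid at an angle between 1.22 and 1.54 rad, different each time, to be felt for.
- catch_arc (a point): Middle of the quadrant plate (not of the catch). Feel: over about 0.1 rad before hooking, the pin pushes a sprung bolt aside (2 to 4 N more at the knob); at the hooking angle the bolt clicks in behind it and the pull at the knob suddenly drops to about nothing, then returns. About 0.03 rad further the pin meets a rubber buffer, 2 N per mm at the pin. Eased back, the lid stops; the catch carries the spring.
- nose (a point): Middle of the upright 6 mm steel pin at the end of the lid's arm, 140 mm from the pivot, that the catch hooks. The bolt is a hair trigger: more than about 9 N at the pin towards closing, letting the lid jump back onto it, or a touch on the bolt's upright tab, fires it. 14 N at the pin is too much for bolt or buffer (at the buffer: 20 N at the knob on top of the spring's pull).
- tray: Shallow steel tray, 170 by 120 by 14 mm with 3 mm walls and floor, on the desk to the left or right of the bin, fixed. Origin: centre of its underside.
- lancet: Used single-use lancet lying in the tray: white plastic body 34 (x) by 18 (y) by 14 mm high with a grey round nose of 11 mm diameter reaching 14 mm further, 48 mm long in all along its x. Origin: under its middle, on the tray's floor, 24 mm from either end. 20 g or so.
- strips_box: Bystander: cardboard box of 55 by 100 by 75 mm high on the other side of the bin. Origin: centre of its underside.
- dropper: Bystander: small white bottle of 34 mm diameter, 75 mm tall. Origin: centre of its underside.
- meter: Bystander: white glucose meter lying flat, 95 by 56 by 18 mm. Origin: centre of its underside.
There are look-alikes about, which are no part of the job. Of the things like the lancet, leave any that is blue; of the rest the larger one is meant.

How it is judged:
On the way, in this order (a step that is already met when the one before it is completed fails the run):
1. the lid is hooked open on its catch, let go and still (value of joint lid above 1.15 rad and velocity of joint lid between -0.1 and 0.1 rad/s and contact force between the fingers and bin below 0.1 N), for 0.3 s.
2. the lancet has gone through the mouth into the bin, the lid still open (value of joint lid above 1.15 rad and z of lancet in the frame of bin below 0.08 m and x of lancet in the frame of bin between -0.125 and 0.125 m and y of lancet in the frame of bin between -0.115 and 0.115 m), for 0.2 s.
At the end, for the whole second after the job is handed in: The lid stands hooked open on its catch (beyond 1.15 rad, still, not held), the lancet lies at rest inside the bin (within its walls, its origin lower than 80 mm above the desk), and the other things have not been moved (all of step 2 and velocity of joint lid between -0.1 and 0.1 rad/s and linear speed of lancet below 0.05 m/s); the robot touches nothing.
It fails at once if the lid snaps back towards closed (faster than 4 rad/s) (velocity of joint lid below -4 rad/s).
It fails at once if the catch or its buffer is loaded with more than 14 N (contact force between quadrant and anything else above 14 N).
It fails at once if a bystander (strips box, dropper, meter) is moved by more than 20 mm (distance of any of strips_box, dropper, meter from where it was at the start of the episode above 0.02 m).
It also fails if it takes over 72 s, if anything falls off the work surface, if the arm or the gripper's body presses on something with over 40 N, if the wrist force passes 120 N, or if a joint passes its speed limit or range.

### The arm

A 7-joint arm with a two-finger parallel gripper is mounted at the origin on the work surface. World frame = base frame: x ahead of the robot, y to its left, z up, the work surface at z = 0. Lengths are in m, angles in rad, forces in N, time in s.
With the tool pointing down it reaches from about 0.425 to 0.925 m from the base axis. Payload 6.8 kg.
Tool frame: the origin (TCP) lies midway between the tips of the shut fingers; the grasp point (between the pads) lies 19 mm behind it; z points along the fingers, y is the direction in which the jaws open and shut (so a half turn about z gives the same grasp; the last joint's range is limited). The gripper opens to 85 mm and grips with 20 to 120 N. Pads are 22 mm wide; open, the fingers measure 114 mm over their backs; the gripper's body (76 mm by 85 mm) begins 54 mm behind the grasp point. The pads swing forward as they close: fully open they stand 13 mm farther back than shut.
Start: joints at [-1.436, 0.477, 0.022, 1.555, -0.011, 1.109, -0.083], TCP at [0.162, 0.655, 0.231] pointing down, gripper open.
Joint ranges: [-2.96, 2.96], [-0.34, 2.1], [-1.41, 1.46], [0.24, 2.44], [-1.37, 4.51], [0.17, 1.92], [-2.96, 2.96]. Speed limits (rad/s): [2.39, 2.39, 3.14, 3.14, 3.14, 3.14, 3.14].

### API

Orientations are given as a unit quaternion [w, x, y, z].
In Python, from station import readout, eyes, ticket gives the robot as it stands. The module is installed in compiled form; this text tells all that it offers.
- The arm moves only by the shell command python3 -m crank 'ROWS' [FORCE]. ROWS is JSON, a list of rows, each an object of numbers: "jaw": the opening in per cent of the stroke, from 0 (shut) to 100 (fully open); "x", "y", "z": the shift along the tool's x, y, z in mm; "ax", "ay", "az": the turn, a rotation vector about the tool's x, y, z in degrees. In form: [{"jaw": .., "x": .., "y": .., "z": .., "ax": .., "ay": .., "az": ..}, ...]. A call has 1 to 12 rows; each row shifts and turns the commanded pose from where the row before left it, along the tool's axes as they then stand; what a row does not reach is not made up. A row lasts 1/8 s, in which the tool goes at most 62.5 mm and 10.7 degrees, less where a joint would pass 70% of its speed; a pose out of reach is approached as far as the arm can. A call with a gripper value outside its range is refused whole. The fingers move at their own pace and stop on an object; FORCE is the grip in N (left out, the last holds). Time passes only in rows, so rows that do not move let the fingers close. It gives the time, the measured TCP pose, the force and the opening at its end, in the units of the state.
- readout.get_obs(): the state, without advancing time (a new reading comes with each control period).
- eyes.read_camera(name): name is "side" or "top" or "wrist"; returns (picture, depth): 420x560x3 uint8, red, green, blue; 420x560 float32, m along the optical axis (not along the pixel's ray), 0 where there is no reading.
- eyes.calibration(name): a dict with "fx", "fy", "cx", "cy" (pixels), "R" (3x3) and "t" (3): a world point X has camera coordinates R X + t. Camera axes: x right, y down, z forward; pixel columns grow to the right and rows downward; lengths in m; the calibration is good to about 2 mm. A picture is of the moment at which its call begins: read the wrist's pose just before it. calibration takes no time and is no camera call; for the wrist camera it gives the pose at the moment of the call.
- ticket.hand_in(): hands the job in, once; it reports no verdict.
The state is a dict: "t": time; "q": joint angles; "joint_vel": joint speeds; "joint_torque": joint torques, N m; "eef_pos": TCP position; "tool_rot": TCP orientation; "contact_force": force on the tool from outside, world axes, zero at the start; "torque": the same for the moment, N m; "gripper_width": opening from 0.0 (shut) to 1.0 (fully open).
Only numpy, scipy, OpenCV 4.12 (cv2) and the standard library are available. Lean on these libraries where they do the work, as an engineer would, in place of code of your own. Each camera call takes 0.05 s, during which the arm holds its last target. There are 200 camera calls.

## Working session

There is one attempt and no reset: what is moved stays moved. The work goes in short steps, Python scripts to look and compute and a shell command to move; the robot and the scene stay as the last step left them, time stands still between calls to the robot, and variables do not carry over. Pictures are saved under pics/ and viewed, about 8 in all and at most 12, crops included, and the job is handed in when it is done.

```bash
mkdir -p pics
cat > h.py <<'E'
import numpy as np, cv2
from station import readout, eyes
def grab(n):
    c=eyes.calibration(n); p,d=eyes.read_camera(n); np.savez(f'{n}.npz',p=p,d=d,R=c['R'],t=c['t'],K=[c['fx'],c['fy'],c['cx'],c['cy']]); return p,d
def load(n):
    return np.load(f'{n}.npz')
def onplane(a,u,v,z):
    fx,fy,cx,cy=a['K'];R=a['R'];C=-R.T@a['t'];r=R.T@np.array([(u-cx)/fx,(v-cy)/fy,1]);return C+r*(z-C[2])/r[2]
def pts(a):
    fx,fy,cx,cy=a['K'];d=a['d'];v,u=np.mgrid[:420,:560];P=np.stack([(u-cx)/fx*d,(v-cy)/fy*d,d],-1);return (P-a['t'])@a['R']
E
python3 - <<'E'
from h import *
ps=[grab(n)[0] for n in('top','side')]
cv2.imwrite('pics/a.png',ps[0][:,:,::-1]);cv2.imwrite('pics/b.png',ps[1][:,:,::-1])
o=readout.get_obs();print(o['t'],o['eef_pos'],o['tool_rot'],o['gripper_width'])
E
```

```text
0.1 [0.16216781 0.65468747 0.23040345] [-4.30639435e-05  1.21102870e-01  9.92639615e-01 -8.29574416e-04] 0.9975704636946023
```

View pics/a.png

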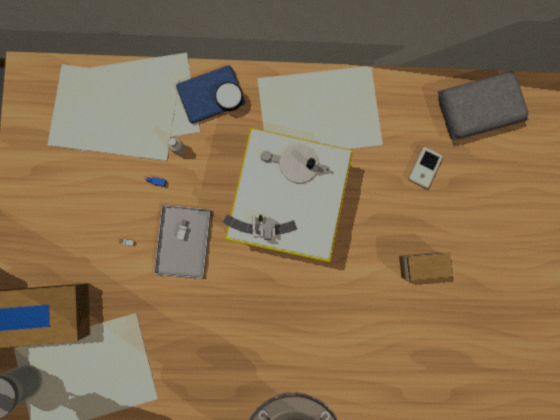

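View pics/b.png

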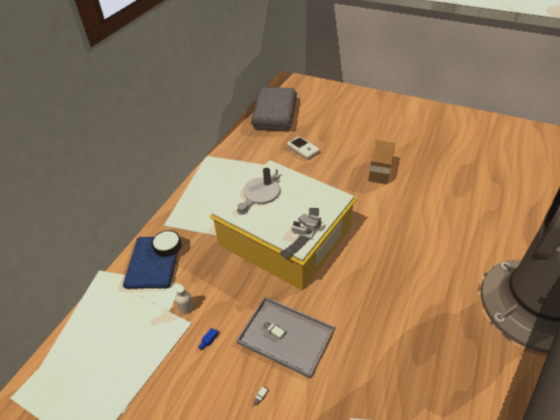

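Run:
```python
from h import *
a=load('top');P=pts(a);p=a['p']
# deck: 
m=(abs(P[...,2]-.115)<.006)&(a['d']>0);m[:110]=0;m[275:]=0;m[:,:215]=0;m[:,365:]=0
xy=P[m][:,:2].astype(np.float32);r=cv2.minAreaRect(xy);print('deck',r,np.median(P[m][:,2]))
hsv=cv2.cvtColor(p,cv2.COLOR_RGB2HSV)
k=(P[...,2]>.155)&(P[...,2]<.18);k[:140]=0;k[190:]=0;k[:,:280]=0;k[:,345:]=0
print('knob',k.sum(),P[k].mean(0),P[k].max(0)-P[k].min(0))
t=(hsv[...,1]<60)&(hsv[...,2]>140);t[:212]=0;t[272:]=0;t[:,:162]=0;t[:,206:]=0
n,l,s,c=cv2.connectedComponentsWithStats(t.astype(np.uint8))
for i in range(1,n):
  if s[i,4]>8: print(s[i],c[i],P[l==i].mean(0),cv2.minAreaRect(np.array([onplane(a,u,v,.017)[:2] for v,u in np.argwhere(l==i)],np.float32)))
tm=(P[...,2]>.009)&(P[...,2]<.02);tm[:200]=0;tm[285:]=0;tm[:,:150]=0;tm[:,215:]=0
print('tray',cv2.minAreaRect(P[tm][:,:2].astype(np.float32)))
A=cv2.resize(p[120:285,215:365],None,fx=3.2,fy=3.2,interpolation=2);B=cv2.resize(p[160:285,110:215],None,fx=3.2,fy=3.2,interpolation=2)
o=np.zeros((530,820,3),np.uint8);o[:A.shape[0],:A.shape[1]]=A;B=B[:,:min(B.shape[1],820-A.shape[1])];o[:B.shape[0],A.shape[1]:A.shape[1]+B.shape[1]]=B
cv2.imwrite('pics/c.png',o[:,:800,::-1])
```

```text
deck ((0.59395831823349, 0.031547755002975464), (0.25185713171958923, 0.2600657343864441), 79.05744171142578) 0.11601749657537117
knob 63 [ 0.65503545 -0.01634023  0.16831498] [0.01574071 0.01666668 0.0163844 ]
[164 212  11  17  70] [168.01428571 218.01428571] [0.53577254 0.32074728 0.00371422] ((0.5301863551139832, 0.3147069215774536), (0.021750904619693756, 0.040299948304891586), 88.03080749511719)
[179 212  12   6  18] [183.55555556 214.22222222] [0.54621431 0.28317427 0.00310638] ((0.5476041436195374, 0.2790558338165283), (0.009343180805444717, 0.029022516682744026), 20.24051284790039)
[180 225   6   4  14] [182.35714286 226.78571429] [0.51176451 0.26612554 0.09314616] ((0.5144850015640259, 0.28176119923591614), (0.013931320048868656, 0.004599975422024727), 73.01055908203125)
[177 229   8  11  65] [180.38461538 234.2       ] [0.4955236  0.27901597 0.04909779] ((0.4957706928253174, 0.28611868619918823), (0.017049971967935562, 0.02406447008252144), 77.38970947265625)
tray ((0.48060211539268494, 0.28189021348953247), (0.12139811366796494, 0.16970540583133698), 86.04468536376953)
```

View pics/c.png

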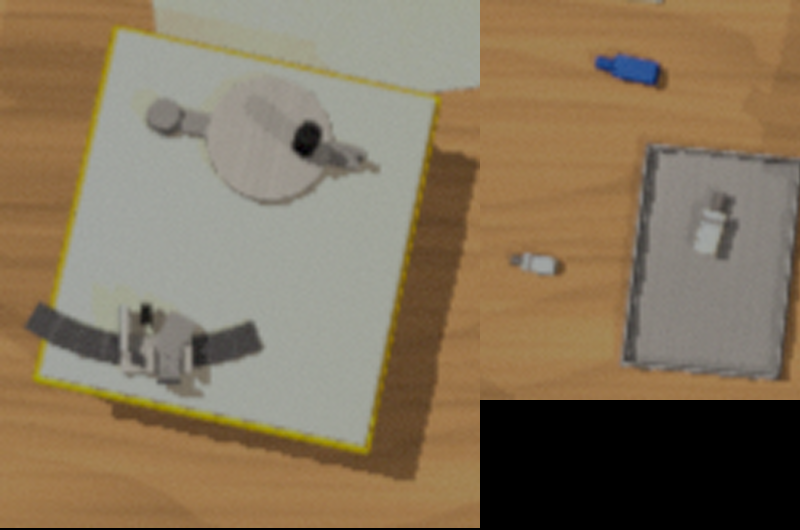

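Run:
```python
from h import *
a=load('top');P=pts(a);f=lambda x,y,z:onplane(a,215+x/3.2,120+y/3.2,z)[:2]
C=[f(*c,.115) for c in((115,30),(438,97),(368,450),(38,378))]
print(np.round(C,4)); C=np.array(C);o=C.mean(0)
print([np.linalg.norm(C[i]-C[(i+1)%4]) for i in range(4)])
vx=C[0]+C[1]-C[2]-C[3];vy=C[0]+C[3]-C[1]-C[2];yaw=(np.arctan2(vx[1],vx[0])+np.arctan2(-vy[0],vy[1]))/2
R=np.array([[np.cos(yaw),-np.sin(yaw)],[np.sin(yaw),np.cos(yaw)]])
piv=o+R@[.07,.07];print('o',o,'yaw',yaw,'piv',piv,'seen piv',f(165,117,.128),'mouth',o+R@[.07,-.005])
k=np.array([.655,-.0163]);d=R.T@(k-piv);print('knob r',np.linalg.norm(d),'lid',np.arctan2(-d[0],-d[1]), 'bin',d)
q=f(305,137,.169);print('knob ray',q)
for th in(0,.6,1.22,1.38,1.54):print(th,piv+R@(-.1*np.array([np.sin(th),np.cos(th)])))
g=lambda x,y,z:onplane(a,110+(x-480)/3.2,160+y/3.2,z)
print('lancet tail',g(706,252,.017),'nose tip',g(722,192,.01),'body front',g(718,209,.017))
for v in range(222,242):print([int(1000*z) for z in P[v,172:192,2]])
```

```text
[[ 0.7356  0.1171]
 [ 0.6948 -0.1137]
 [ 0.4441 -0.0675]
 [ 0.4884  0.1626]]
[np.float64(0.2343191383595066), np.float64(0.2549019791525793), np.float64(0.23431445066086634), np.float64(0.2514133347734227)]
o [0.59072539 0.02460143] yaw -0.1822073385996579 piv [0.67225068 0.0807586 ] seen piv [0.67153565 0.07971315] mouth [0.65866062 0.00700015]
knob r 0.09857970713200341 lid -0.006309518435711077 bin [ 0.00062199 -0.09857774]
knob ray [ 0.65240918 -0.01462407]
0 [ 0.6541306  -0.01758601]
0.6 [0.60176598 0.00982266]
1.22 [0.57366843 0.06397945]
1.38 [0.57225437 0.07989972]
1.54 [0.57339475 0.09584192]
lancet tail [0.48530589 0.28473543 0.017     ] nose tip [0.5316547  0.27607731 0.01      ] body front [0.51823136 0.27712609 0.017     ]
[4, 0, 4, 2, 3, 4, 2, 1, 3, 3, 2, 15, 19, 15, 16, 11, 1, 1, 2, 2]
[3, 4, 4, 5, 5, 5, 8, 3, 3, 2, 7, 15, 15, 17, 12, 4, 0, 4, 4, 5]
[4, 5, 3, 5, 1064, 1, 6, 3, 2, 4, 13, 13, 13, 12, 9, 5, 3, 4, 5, 4]
[3, 0, 5, 4, 7, 2, 0, 3, 20, 15, 16, 14, 18, 11, 14, 2, 1, 4, 2, 5]
[6, 5, 4, 2, 0, 4, 2, 2, 17, 17, 18, 19, 16, 19, 17, 0, 2, 1, 3, 2]
[8, 4, 3, 4, 2, 4, 
[... 310 characters left out ...]
 15, 13, 2, 3, 3, 5, 5]
[1, 3, 3, 4, 6, 3, 16, 16, 15, 18, 14, 18, 21, 14, 13, 3, 6, 3, 4, 3]
[3, 3, 5, 5, 5, 3, 18, 17, 14, 18, 1064, 18, 15, 14, 3, 4, 1, 5, 5, 4]
[7, 2, 0, 2, 4, 15, 17, 19, 15, 19, 18, 18, 14, 8, 0, 3, 4, 6, 2, 7]
[5, 3, 9, 3, 4, 17, 18, 19, 17, 15, 16, 21, 19, 8, 2, 5, 1, 4, 2, 5]
[2, -1, 3, 5, 7, 21, 17, 15, 16, 16, 17, 14, 15, 1, 7, 2, 0, 1, 1, 0]
[6, 2, 0, 3, 3, 15, 17, 21, 17, 17, 18, 15, 14, 8, 4, 0, 3, 4, 6, 4]
[3, 3, 1, 5, 0, 14, 19, 17, 18, 16, 16, 16, 11, 3, 2, 4, 3, 3, 4, 3]
[6, 0, 5, 3, 4, 3, 3, 4, 1, 18, 19, 16, 8, 7, 1, 6, 0, 2, 3, 5]
[1, 1, 4, 6, 6, 7, -1, 3, 4, 1064, 0, 2, 8, 2, 3, 5, 4, 1, 4, 4]
[3, 4, 3, 7, 2, 3, 1, 2, 4, 3, 2, 6, 2, 3, 3, 3, 4, 7, 6, 0]
```

The tray holds a white lancet with a grey nose at top-image pixel (181,229). The small white one at (127,242) and the blue one at (156,182) are the look-alikes. The larger non-blue one is the tray's, and crop c confirms it. The bin, pivot and knob agree with the given sizes (knob radius 98.6 mm against 100 mm, lid angle about 0).

```bash
python3 -m crank '[{"x":-40,"y":-33},{"x":-40,"y":-33},{"x":-40,"y":-33},{"x":-40,"y":-33},{"x":-40,"y":-33},{"x":-40,"y":-33},{"x":-40,"y":-33},{"x":-40,"y":-33},{"x":-40,"y":-33},{"x":-40,"y":-33},{"x":-40,"y":-33},{"x":-40,"y":-33}]' 30; python3 -m crank '[{"x":-40,"y":-33},{"x":-40,"y":-33},{"x":-40,"y":-33},{"jaw":50,"az":10},{"az":10},{"az":10},{"az":10},{"az":10},{"az":10},{"az":10},{"az":10},{"az":6.5}]'
cat >> h.py <<'E'
from scipy.spatial.transform import Rotation as Ro
O=np.array([.5907,.0246]);YAW=-.1822;PIV=np.array([.6722,.0806])
def st(target=None):
    o=readout.get_obs();q=o['tool_rot'];R=Ro.from_quat([q[1],q[2],q[3],q[0]]).as_matrix();e=np.array(o['eef_pos'])
    print('t',round(o['t'],2),'p',e.round(4),'yang',np.degrees(np.arctan2(R[1,1],R[0,1])).round(1),'tilt',R[:,2].round(3),'F',np.round(o['contact_force'],1),'g',round(o['gripper_width'],3),'q7',o['q'].__getitem__(6).round(2))
    if target is not None: print('delta tool mm',(R.T@(np.array(target)-e)*1000).round(1))
    return o,R,e
E
python3 -c "
from h import *
st([.654,-.017,.231])"
```

```text
t 0.1 p [0.1622 0.6547 0.2304] yang 76.1 tilt [-0.    -0.002 -1.   ] F [0.7 0.3 0.5] g 0.998 q7 -0.08
delta tool mm [-6.389e+02 -5.337e+02  4.000e-01]schema error: expected keys jaw, x, y, z, ax, ay, az
schema error: expected keys jaw, x, y, z, ax, ay, az
```

```bash
python3 -m crank '[{"jaw":50,"x":-53,"y":-44,"z":0,"ax":0,"ay":0,"az":0},{"jaw":50,"x":-45,"y":-37,"z":0,"ax":0,"ay":0,"az":0},{"jaw":50,"x":-45,"y":-37,"z":0,"ax":0,"ay":0,"az":0},{"jaw":50,"x":-45,"y":-37,"z":0,"ax":0,"ay":0,"az":0},{"jaw":50,"x":-45,"y":-37,"z":0,"ax":0,"ay":0,"az":0},{"jaw":50,"x":-45,"y":-37,"z":0,"ax":0,"ay":0,"az":0},{"jaw":50,"x":-45,"y":-37,"z":0,"ax":0,"ay":0,"az":0},{"jaw":50,"x":-45,"y":-37,"z":0,"ax":0,"ay":0,"az":0},{"jaw":50,"x":-45,"y":-37,"z":0,"ax":0,"ay":0,"az":0},{"jaw":50,"x":-45,"y":-37,"z":0,"ax":0,"ay":0,"az":0},{"jaw":50,"x":-45,"y":-37,"z":0,"ax":0,"ay":0,"az":0},{"jaw":50,"x":-45,"y":-37,"z":0,"ax":0,"ay":0,"az":0}]' 30; python3 -c "
from h import *
st([.654,-.017,.231])"
```

```text
t: 1.6
eef_pos: [0.5827, 0.0893, 0.2311]
tool_rot: [-0.0, 0.121, 0.993, 0.0]
contact_force: [1.0, 1.5, 0.2]
gripper_width: 0.5
t 1.6 p [0.5827 0.0893 0.2311] yang 76.1 tilt [-0.  0. -1.] F [1.  1.5 0.2] g 0.5 q7 1.19
delta tool mm [-94.8 -86.1   0. ]
```

```bash
python3 -m crank '[{"jaw":50,"x":-48,"y":-43,"z":0,"ax":0,"ay":0,"az":0},{"jaw":50,"x":-47,"y":-43,"z":0,"ax":0,"ay":0,"az":0},{"jaw":50,"x":0,"y":0,"z":0,"ax":0,"ay":0,"az":10},{"jaw":50,"x":0,"y":0,"z":0,"ax":0,"ay":0,"az":10},{"jaw":50,"x":0,"y":0,"z":0,"ax":0,"ay":0,"az":10},{"jaw":50,"x":0,"y":0,"z":0,"ax":0,"ay":0,"az":10},{"jaw":50,"x":0,"y":0,"z":0,"ax":0,"ay":0,"az":10},{"jaw":50,"x":0,"y":0,"z":0,"ax":0,"ay":0,"az":10},{"jaw":50,"x":0,"y":0,"z":0,"ax":0,"ay":0,"az":10},{"jaw":50,"x":0,"y":0,"z":0,"ax":0,"ay":0,"az":10},{"jaw":50,"x":0,"y":0,"z":0,"ax":0,"ay":0,"az":6.5},{"jaw":50,"x":0,"y":0,"z":0,"ax":0,"ay":0,"az":0}]'
python3 - <<'E'
from h import *
st([.654,-.017,.231])
p,d=grab('wrist');a=load('wrist');P=pts(a)
m=(P[...,2]>.16)&(P[...,2]<.176)&(p.max(2)<90);print(m.sum(),P[m].mean(0),np.ptp(P[m],axis=0))
cv2.imwrite('pics/d.png',p[:,:,::-1])
E
```

```text
t: 3.1
eef_pos: [0.6515, -0.0126, 0.2308]
tool_rot: [-0.0, 0.768, 0.641, -0.001]
contact_force: [-0.2, 0.7, 0.8]
gripper_width: 0.497
t 3.1 p [ 0.6515 -0.0126  0.2308] yang -10.3 tilt [-0.001 -0.    -1.   ] F [-0.2  0.7  0.8] g 0.497 q7 0.06
delta tool mm [-3.8  3.3 -0.2]
669 [ 0.65437518 -0.01434241  0.16736196] [0.017293   0.01780004 0.00983631]
```

View pics/d.png

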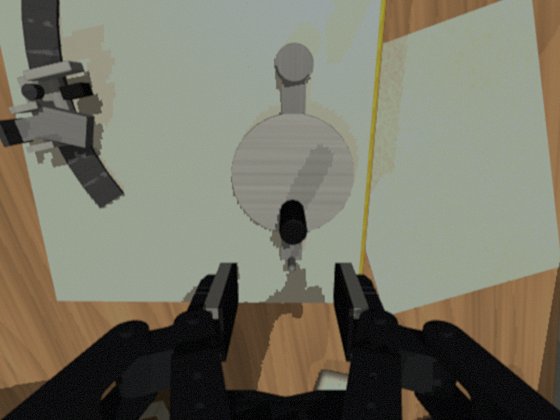

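```bash
python3 -m crank '[{"jaw":50,"x":-3,"y":3.5,"z":35,"ax":0,"ay":0,"az":0},{"jaw":50,"x":0,"y":0,"z":30,"ax":0,"ay":0,"az":0},{"jaw":50,"x":0,"y":0,"z":30,"ax":0,"ay":0,"az":0},{"jaw":50,"x":0,"y":0,"z":0,"ax":0,"ay":0,"az":0},{"jaw":35,"x":0,"y":0,"z":0,"ax":0,"ay":0,"az":0},{"jaw":28,"x":0,"y":0,"z":0,"ax":0,"ay":0,"az":0},{"jaw":28,"x":0,"y":0,"z":0,"ax":0,"ay":0,"az":0}]'
python3 - <<'E'
from h import *
a=load('wrist');print('piv',onplane(a,294,63,.128))
for uv in((33,92),(75,92),(45,72),(60,125),(90,120),(28,108)):
    w=onplane(a,*uv,.145);d=np.array([[np.cos(YAW),np.sin(YAW)],[-np.sin(YAW),np.cos(YAW)]])@(w[:2]-PIV);print(uv,'r',np.hypot(*d).round(4),'ang',np.arctan2(-d[0],-d[1]).round(3),pts(a)[uv[1],uv[0]].round(3))
st()
E
```

```text
t: 4.03
eef_pos: [0.6552, -0.0165, 0.1374]
tool_rot: [0.0, 0.768, 0.64, 0.001]
contact_force: [-0.4, 0.5, 0.2]
gripper_width: 0.278
piv [0.67286155 0.08181178 0.128     ]
(33, 92) r 0.159 ang 1.468 [0.506 0.094 0.133]
(75, 92) r 0.1337 ang 1.448 [0.535 0.089 0.138]
(45, 72) r 0.1486 ang 1.537 [0.522 0.103 0.14 ]
(60, 125) r 0.15 ang 1.329 [0.517 0.072 0.136]
(90, 120) r 0.1306 ang 1.316 [0.535 0.071 0.132]
(28, 108) r 0.1654 ang 1.414 [0.505 0.085 0.142]
t 4.03 p [ 0.6552 -0.0165  0.1374] yang -10.4 tilt [ 0.002  0.    -1.   ] F [-0.4  0.5  0.2] g 0.278 q7 0.12
```

```bash
python3 -m crank '[{"jaw":22,"x":0,"y":0,"z":0,"ax":0,"ay":0,"az":0},{"jaw":15,"x":0,"y":0,"z":0,"ax":0,"ay":0,"az":0},{"jaw":10,"x":0,"y":0,"z":0,"ax":0,"ay":0,"az":0},{"jaw":10,"x":0,"y":0,"z":0,"ax":0,"ay":0,"az":0}]' 30
python3 - <<'E'
from h import *
o,R,e=st()
d=R.T@np.array([*(PIV-e[:2]),0])*1000;print('pivot in tool',d.round(1))
E
```

```text
t: 4.53
eef_pos: [0.6554, -0.0165, 0.1369]
tool_rot: [0.001, 0.768, 0.64, 0.001]
contact_force: [1.9, 0.2, 4.0]
gripper_width: 0.2
t 4.53 p [ 0.6554 -0.0165  0.1369] yang -10.4 tilt [ 0.002  0.    -1.   ] F [1.9 0.2 4. ] g 0.2 q7 0.12
pivot in tool [98.5 -1.   0. ]
```

```bash
python3 -m crank '[{"jaw":10,"x":0.2,"y":-5.2,"z":0,"ax":0,"ay":0,"az":3},{"jaw":10,"x":0.4,"y":-8.7,"z":0,"ax":0,"ay":0,"az":5},{"jaw":10,"x":0.4,"y":-8.7,"z":0,"ax":0,"ay":0,"az":5},{"jaw":10,"x":0.4,"y":-8.7,"z":0,"ax":0,"ay":0,"az":5}]'
cat >> h.py <<'E'
def lid():
    o,R,e=st();d=e[:2]-PIV;c,s=np.cos(YAW),np.sin(YAW);d=np.array([[c,s],[-s,c]])@d
    F=R.T@np.array(o['contact_force']);print('lid',np.arctan2(-d[0],-d[1]).round(4),'r',np.hypot(*d).round(4),'Ftool',F.round(1),'toolang',np.radians(-10.4-np.degrees(np.arctan2(R[1,1],R[0,1]))).round(3))
E
python3 -c "
from h import *
lid()"
```

```text
t: 5.03
eef_pos: [0.6261, -0.006, 0.1369]
tool_rot: [0.001, 0.86, 0.511, 0.001]
contact_force: [4.0, 0.5, 3.1]
gripper_width: 0.2
t 5.03 p [ 0.6261 -0.006   0.1369] yang -28.6 tilt [ 0.002 -0.    -1.   ] F [4.  0.5 3.1] g 0.2 q7 -0.16
lid 0.3069 r 0.0981 Ftool [ 2.4  3.3 -3.1] toolang 0.317
```

```bash
python3 -m crank '[{"jaw":10,"x":0.4,"y":-8.7,"z":0,"ax":0,"ay":0,"az":5},{"jaw":10,"x":0.4,"y":-8.7,"z":0,"ax":0,"ay":0,"az":5},{"jaw":10,"x":0.4,"y":-8.7,"z":0,"ax":0,"ay":0,"az":5},{"jaw":10,"x":0.4,"y":-8.7,"z":0,"ax":0,"ay":0,"az":5},{"jaw":10,"x":0.4,"y":-8.7,"z":0,"ax":0,"ay":0,"az":5},{"jaw":10,"x":0.4,"y":-8.7,"z":0,"ax":0,"ay":0,"az":5},{"jaw":10,"x":0.4,"y":-8.7,"z":0,"ax":0,"ay":0,"az":5},{"jaw":10,"x":0.2,"y":-5.2,"z":0,"ax":0,"ay":0,"az":3},{"jaw":10,"x":0,"y":0,"z":0,"ax":0,"ay":0,"az":0}]'
python3 -c "
from h import *
lid()"
```

```text
t: 6.15
eef_pos: [0.5826, 0.0413, 0.1369]
tool_rot: [0.001, 0.979, 0.205, 0.001]
contact_force: [3.9, -2.5, 3.4]
gripper_width: 0.198
t 6.15 p [0.5826 0.0413 0.1369] yang -66.4 tilt [ 0.003 -0.002 -1.   ] F [ 3.9 -2.5  3.4] g 0.198 q7 -0.78
lid 0.9756 r 0.0978 Ftool [ 2.5  3.9 -3.4] toolang 0.977
```

```bash
cat > s.sh <<'E'
python3 -c "
from h import *
lid()" | grep lid
E
python3 -m crank '[{"jaw":10,"x":0.2,"y":-5.2,"z":0,"ax":0,"ay":0,"az":3},{"jaw":10,"x":0.2,"y":-5.2,"z":0,"ax":0,"ay":0,"az":3}]'>/dev/null; sh s.sh
for i in 1 2 3 4 5 6; do python3 -m crank '[{"jaw":10,"x":0.02,"y":-1.75,"z":0,"ax":0,"ay":0,"az":1},{"jaw":10,"x":0,"y":0,"z":0,"ax":0,"ay":0,"az":0}]'>/dev/null; sh s.sh; done
```

```text
lid 1.0793 r 0.0979 Ftool [ 2.8  4.  -4.2] toolang 1.084
lid 1.098 r 0.0979 Ftool [ 3.1  4.2 -5.5] toolang 1.099
lid 1.1155 r 0.098 Ftool [ 2.3  4.  -3.9] toolang 1.117
lid 1.1334 r 0.0979 Ftool [ 3.2  4.8 -4.7] toolang 1.134
lid 1.1508 r 0.098 Ftool [ 3.5  3.4 -4.4] toolang 1.152
lid 1.1681 r 0.098 Ftool [ 3.9  4.4 -4.6] toolang 1.169
lid 1.186 r 0.098 Ftool [ 3.2  4.3 -5.7] toolang 1.187
```

```bash
for i in 1 2 3 4; do python3 -m crank '[{"jaw":10,"x":0.02,"y":-1.75,"z":0,"ax":0,"ay":0,"az":1},{"jaw":10,"x":0,"y":0,"z":0,"ax":0,"ay":0,"az":0}]'>/dev/null; sh s.sh; done
```

```text
lid 1.2034 r 0.098 Ftool [ 3.4  4.5 -5. ] toolang 1.204
lid 1.2208 r 0.098 Ftool [ 3.5  3.6 -5.4] toolang 1.222
lid 1.2387 r 0.0981 Ftool [ 3.   3.3 -5.4] toolang 1.239
lid 1.2559 r 0.0981 Ftool [ 2.9  4.5 -5.4] toolang 1.257
```

```bash
for i in 1 2 3; do python3 -m crank '[{"jaw":10,"x":0.02,"y":-1.75,"z":0,"ax":0,"ay":0,"az":1},{"jaw":10,"x":0,"y":0,"z":0,"ax":0,"ay":0,"az":0}]'>/dev/null; sh s.sh; done
```

```text
lid 1.2622 r 0.0979 Ftool [ 4.7  7.3 -2.9] toolang 1.275
lid 1.2782 r 0.0979 Ftool [ 4.6  6.5 -3.7] toolang 1.293
lid 1.2954 r 0.0979 Ftool [ 3.5  7.7 -3.5] toolang 1.311
```

Run:
```python
from h import *
p,d=grab('wrist');cv2.imwrite('pics/e.png',p[:,:,::-1])
```

```text
(no output)
```

View pics/e.png

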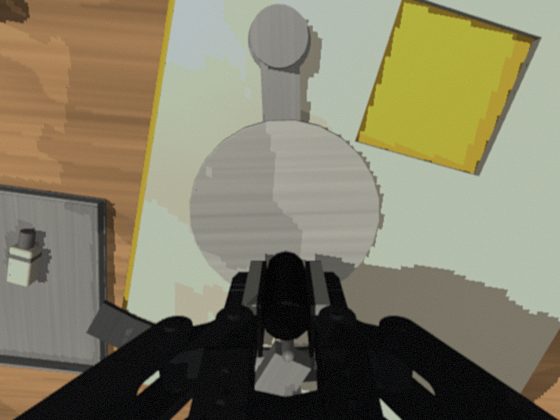

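The knob is held at (285,290), the mouth at (450,85) is uncovered, and the pin at (285,350) is entering the catch. The 3 N rise from 1.26 rad means the bolt ramp has begun, so the hook should come near 1.36 rad.

```bash
for i in 1 2; do python3 -m crank '[{"jaw":10,"x":0.02,"y":-1.75,"z":0,"ax":0,"ay":0,"az":1},{"jaw":10,"x":0,"y":0,"z":0,"ax":0,"ay":0,"az":0}]'>/dev/null; sh s.sh; done; for i in 1 2 ; do python3 -m crank '[{"jaw":10,"x":0.0,"y":-0.9,"z":0,"ax":0,"ay":0,"az":0.5},{"jaw":10,"x":0,"y":0,"z":0,"ax":0,"ay":0,"az":0}]'>/dev/null; sh s.sh; done
```

```text
lid 1.313 r 0.098 Ftool [ 4.5  6.9 -4.3] toolang 1.328
lid 1.3315 r 0.098 Ftool [ 4.1  7.  -4.1] toolang 1.345
lid 1.3458 r 0.098 Ftool [ 3.1  5.2 -5.2] toolang 1.354
lid 1.3691 r 0.0981 Ftool [ 2.5  2.  -6. ] toolang 1.362
```

```bash
for i in 1 2 ; do python3 -m crank '[{"jaw":10,"x":0.0,"y":-0.8,"z":0,"ax":0,"ay":0,"az":0.5},{"jaw":10,"x":0,"y":0,"z":0,"ax":0,"ay":0,"az":0}]'>/dev/null; sh s.sh; done
```

```text
lid 1.3723 r 0.098 Ftool [ 3.7  3.8 -5.7] toolang 1.371
lid 1.3745 r 0.0981 Ftool [ 4.   4.8 -5. ] toolang 1.38
```

```bash
for i in 1 2 3 4 ; do python3 -m crank '[{"jaw":10,"x":0,"y":0.3,"z":0,"ax":0,"ay":0,"az":-0.17},{"jaw":10,"x":0,"y":0.3,"z":0,"ax":0,"ay":0,"az":-0.17},{"jaw":10,"x":0,"y":0,"z":0,"ax":0,"ay":0,"az":0}]'>/dev/null; sh s.sh; done
```

```text
lid 1.3728 r 0.098 Ftool [ 3.9  3.  -4.1] toolang 1.374
lid 1.3716 r 0.098 Ftool [ 3.1  2.4 -5.5] toolang 1.368
lid 1.3704 r 0.098 Ftool [ 3.2  1.1 -6.6] toolang 1.362
lid 1.3691 r 0.098 Ftool [ 2.6 -0.3 -5.6] toolang 1.355
```

```bash
python3 -m crank '[{"jaw":10,"x":0,"y":0.3,"z":0,"ax":0,"ay":0,"az":-0.17},{"jaw":10,"x":0,"y":0.2,"z":0,"ax":0,"ay":0,"az":-0.1},{"jaw":10,"x":0,"y":0,"z":0,"ax":0,"ay":0,"az":0}]' 20 >/dev/null; sh s.sh;  python3 -m crank '[{"jaw":17,"x":0,"y":0,"z":0,"ax":0,"ay":0,"az":0},{"jaw":19,"x":0,"y":0,"z":0,"ax":0,"ay":0,"az":0},{"jaw":20,"x":0,"y":0,"z":0,"ax":0,"ay":0,"az":0},{"jaw":21,"x":0,"y":0,"z":0,"ax":0,"ay":0,"az":0},{"jaw":22,"x":0,"y":0,"z":0,"ax":0,"ay":0,"az":0},{"jaw":24,"x":0,"y":0,"z":0,"ax":0,"ay":0,"az":0}]'; sh s.sh
```

```text
lid 1.3679 r 0.098 Ftool [ 2.1  0.4 -6.8] toolang 1.351
t: 13.82
eef_pos: [0.5723, 0.0781, 0.1356]
tool_rot: [-0.0, 1.0, 0.019, -0.001]
contact_force: [0.4, 1.0, -0.3]
gripper_width: 0.242
lid 1.3633 r 0.0999 Ftool [ 0.4 -1.   0.3] toolang 1.351
```

```bash
python3 -m crank '[{"jaw":30,"x":0,"y":-0.4,"z":0,"ax":0,"ay":0,"az":0},{"jaw":40,"x":0,"y":0,"z":0,"ax":0,"ay":0,"az":0},{"jaw":40,"x":0,"y":0,"z":0,"ax":0,"ay":0,"az":0},{"jaw":40,"x":0,"y":0,"z":-15,"ax":0,"ay":0,"az":0},{"jaw":40,"x":0,"y":0,"z":-30,"ax":0,"ay":0,"az":0},{"jaw":40,"x":0,"y":0,"z":-50,"ax":0,"ay":0,"az":0},{"jaw":60,"x":0,"y":0,"z":-20,"ax":0,"ay":0,"az":0},{"jaw":60,"x":0,"y":0,"z":0,"ax":0,"ay":0,"az":0},{"jaw":60,"x":0,"y":0,"z":0,"ax":0,"ay":0,"az":0}]'
python3 - <<'E'
from h import *
st([.5075,.2805,.25])
p,d=grab('wrist');cv2.imwrite('pics/f.png',p[:,:,::-1])
E
```

```text
t: 14.95
eef_pos: [0.5725, 0.0788, 0.2502]
tool_rot: [-0.0, 1.0, 0.02, -0.001]
contact_force: [-0.3, 0.5, -0.4]
gripper_width: 0.599
t 14.95 p [0.5725 0.0788 0.2502] yang -87.8 tilt [-0.002  0.    -1.   ] F [-0.3  0.5 -0.4] g 0.599 q7 -1.24
delta tool mm [ -57.1 -204.1    0.4]
```

View pics/f.png

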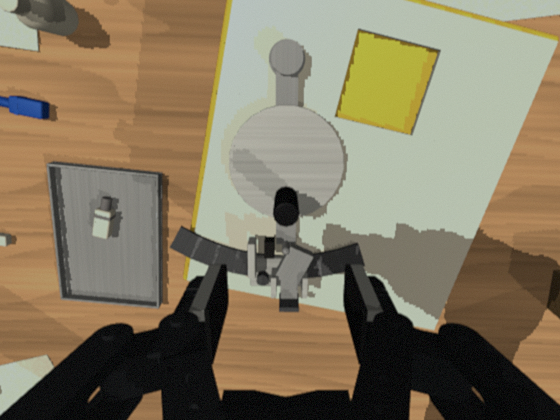

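The lid is hooked open, with the knob at (286,205) and the mouth clear at (388,80). The lancet is in the tray at (104,217).

```bash
python3 -m crank '[{"jaw":60,"x":-14,"y":-51,"z":0,"ax":0,"ay":0,"az":0},{"jaw":60,"x":-14,"y":-51,"z":0,"ax":0,"ay":0,"az":0},{"jaw":60,"x":-14,"y":-51,"z":0,"ax":0,"ay":0,"az":0},{"jaw":60,"x":-15,"y":-51,"z":0,"ax":0,"ay":0,"az":0},{"jaw":60,"x":0,"y":0,"z":20,"ax":0,"ay":0,"az":6.4},{"jaw":60,"x":0,"y":0,"z":40,"ax":0,"ay":0,"az":6.4},{"jaw":60,"x":0,"y":0,"z":0,"ax":0,"ay":0,"az":0},{"jaw":60,"x":0,"y":0,"z":0,"ax":0,"ay":0,"az":0}]'
python3 - <<'E'
from h import *
o,R,e=st()
p,d=grab('wrist');a=load('wrist');P=pts(a)
m=(P[...,2]>.011)&(P[...,2]<.024)&(d>0)&(abs(P[...,0]-.507)<.035)&(abs(P[...,1]-.28)<.035)
m=cv2.morphologyEx(m.astype(np.uint8),cv2.MORPH_OPEN,np.ones((3,3)))
n,l,s,c=cv2.connectedComponentsWithStats(m)
for i in range(1,n):
  if s[i,4]>100:
    r=cv2.minAreaRect(P[l==i][:,:2].astype(np.float32));print(s[i],r);q=np.array([*r[0],e[2]]);print('delta',(R.T@(q-e)*1000).round(1))
cv2.imwrite('pics/g.png',p[:,:,::-1])
E
```

```text
t: 16.0
eef_pos: [0.5089, 0.2796, 0.1919]
tool_rot: [0.0, 0.996, -0.092, 0.0]
contact_force: [0.8, 0.9, 0.2]
gripper_width: 0.603
t 16.0 p [0.5089 0.2796 0.1919] yang -100.5 tilt [ 0.    -0.001 -1.   ] F [0.8 0.9 0.2] g 0.603 q7 -1.7
[272 158  20  51 839] ((0.5072811841964722, 0.2832895517349243), (0.0177021324634552, 0.04784238338470459), 79.04740142822266)
delta [-2.3 -3.3 -0. ]
```

View pics/g.png

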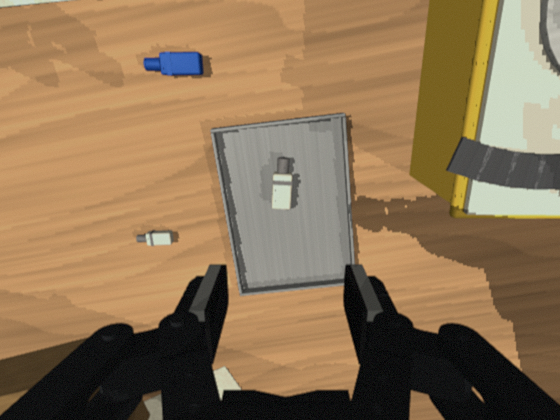

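Lancet at (283,183), 47.8 × 17.7 mm, which matches the one meant. The look-alikes are the blue one at (178,64) and the small white one at (155,238). Going down onto the body.

```bash
python3 -m crank '[{"jaw":60,"x":-7,"y":-3,"z":50,"ax":0,"ay":0,"az":0.5},{"jaw":60,"x":0,"y":0,"z":50,"ax":0,"ay":0,"az":0},{"jaw":60,"x":0,"y":0,"z":50,"ax":0,"ay":0,"az":0},{"jaw":60,"x":0,"y":0,"z":25,"ax":0,"ay":0,"az":0},{"jaw":60,"x":0,"y":0,"z":11,"ax":0,"ay":0,"az":0},{"jaw":60,"x":0,"y":0,"z":0,"ax":0,"ay":0,"az":0},{"jaw":35,"x":0,"y":0,"z":0,"ax":0,"ay":0,"az":0},{"jaw":22,"x":0,"y":0,"z":0,"ax":0,"ay":0,"az":0},{"jaw":10,"x":0,"y":0,"z":0,"ax":0,"ay":0,"az":0},{"jaw":10,"x":0,"y":0,"z":0,"ax":0,"ay":0,"az":0},{"jaw":10,"x":0,"y":0,"z":0,"ax":0,"ay":0,"az":0}]' 30; python3 -m crank '[{"jaw":10,"x":0,"y":0,"z":-20,"ax":0,"ay":0,"az":0},{"jaw":10,"x":0,"y":0,"z":-50,"ax":0,"ay":0,"az":0},{"jaw":10,"x":0,"y":0,"z":-55,"ax":0,"ay":0,"az":0},{"jaw":10,"x":0,"y":0,"z":-55,"ax":0,"ay":0,"az":0},{"jaw":10,"x":0,"y":0,"z":-55,"ax":0,"ay":0,"az":0},{"jaw":10,"x":0,"y":0,"z":0,"ax":0,"ay":0,"az":0}]';  python3 - <<'E'
from h import *
a=load('wrist')
o,R,e=st()
p,d=grab('wrist');cv2.imwrite('pics/h.png',p[:,:,::-1])
m=O+np.array([[np.cos(YAW),-np.sin(YAW)],[np.sin(YAW),np.cos(YAW)]])@[.07,-.005];st([*m,.24]);print(m)
E
```

```text
t: 17.42
eef_pos: [0.5028, 0.2848, 0.0065]
tool_rot: [-0.001, 0.995, -0.097, 0.001]
contact_force: [-2.2, 0.3, 7.3]
gripper_width: 0.201
t: 18.18
eef_pos: [0.5045, 0.2843, 0.2453]
tool_rot: [-0.002, 0.995, -0.097, 0.003]
contact_force: [0.0, -0.3, -0.6]
gripper_width: 0.201
t 18.18 p [0.5045 0.2843 0.2453] yang -101.1 tilt [ 0.006  0.004 -1.   ] F [ 0.  -0.3 -0.6] g 0.201 q7 -1.76
t 18.23 p [0.503  0.2844 0.2428] yang -101.1 tilt [ 0.003  0.003 -1.   ] F [-1.  -0.3 -0.4] g 0.202 q7 -1.76
delta tool mm [206.2 242.2   2.5]
[0.65863535 0.00699921]
```

View pics/h.png

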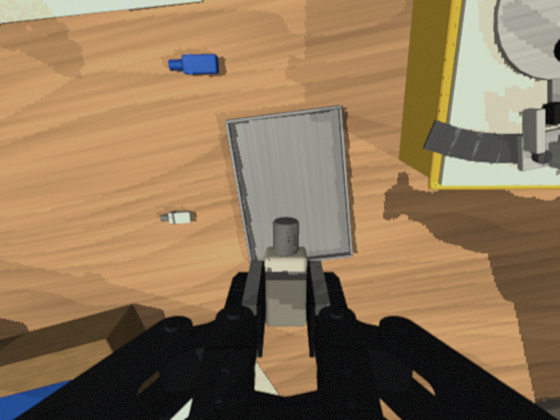

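Lancet is held squarely in the jaws at (286,265). I'll check the mouth in the top view before travelling.

```bash
python3 - <<'E'
from h import *
p,d=grab('top');a=load('top');h=cv2.cvtColor(p,cv2.COLOR_RGB2HSV)
m=((h[...,1]>120)&(h[...,0]>15)&(h[...,0]<40)).astype(np.uint8);m[:140]=0;m[185:]=0;m[:,:272]=0;m[:,335:]=0
n,l,s,c=cv2.connectedComponentsWithStats(m);i=1+s[1:,4].argmax();print(s[i])
r=cv2.minAreaRect(np.array([onplane(a,u,v,.115)[:2] for v,u in np.argwhere(l==i)],np.float32));print(r)
k=pts(a);P=k;kk=(P[...,2]>.155)&(P[...,2]<.18);kk[:180]=0;kk[240:]=0;kk[:,:240]=0;kk[:,300:]=0;print('knob',P[kk].mean(0),kk.sum())
st([*r[0],.24])
E
python3 -m crank '[{"jaw":10,"x":33.5,"y":40,"z":0,"ax":0,"ay":0,"az":0},{"jaw":10,"x":33.5,"y":40,"z":0,"ax":0,"ay":0,"az":0},{"jaw":10,"x":33.5,"y":40,"z":0,"ax":0,"ay":0,"az":0},{"jaw":10,"x":33.5,"y":40,"z":0,"ax":0,"ay":0,"az":0},{"jaw":10,"x":33.5,"y":41,"z":0,"ax":0,"ay":0,"az":0},{"jaw":10,"x":33.5,"y":41,"z":0,"ax":0,"ay":0,"az":0},{"jaw":10,"x":0,"y":0,"z":0,"ax":0,"ay":0,"az":0},{"jaw":10,"x":0,"y":0,"z":0,"ax":0,"ay":0,"az":0}]';python3 - <<'E'
from h import *
o,R,e=st([.6586,.007,.24])
p,d=grab('wrist');cv2.imwrite('pics/i.png',p[:,:,::-1])
E
```

```text
[283 149  31  31 690]
((0.6601735949516296, 0.007976226508617401), (0.05997040867805481, 0.05972721427679062), 79.15059661865234)
knob [0.57457387 0.07773279 0.16823129] 63
t 18.27 p [0.502  0.2843 0.241 ] yang -101.1 tilt [ 0.     0.001 -1.   ] F [-0.4  0.2  0. ] g 0.202 q7 -1.76
delta tool mm [208.4 240.7   0.7]
t: 19.27
eef_pos: [0.652, 0.0084, 0.2389]
tool_rot: [-0.0, 0.995, -0.097, -0.001]
contact_force: [-0.6, 0.9, -0.2]
gripper_width: 0.202
t 19.27 p [0.652  0.0084 0.2389] yang -101.1 tilt [-0.003  0.    -1.   ] F [-0.6  0.9 -0.2] g 0.202 q7 -1.32
delta tool mm [ 6.7  0.1 -1.1]
```

View pics/i.png

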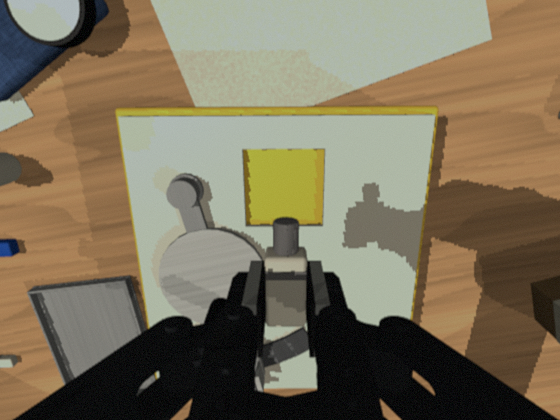

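Mouth found at (285,187) in the picture, world (0.660, 0.008). Both estimates agree within 2 mm, and the lancet lines up with it.

```bash
python3 -m crank '[{"jaw":10,"x":2.5,"y":0.5,"z":40,"ax":0,"ay":0,"az":0},{"jaw":10,"x":0,"y":0,"z":40,"ax":0,"ay":0,"az":0},{"jaw":10,"x":0,"y":0,"z":30,"ax":0,"ay":0,"az":0},{"jaw":10,"x":0,"y":0,"z":12,"ax":0,"ay":0,"az":0},{"jaw":10,"x":0,"y":0,"z":0,"ax":0,"ay":0,"az":0},{"jaw":32,"x":0,"y":0,"z":0,"ax":0,"ay":0,"az":0},{"jaw":32,"x":0,"y":0,"z":0,"ax":0,"ay":0,"az":0},{"jaw":32,"x":0,"y":0,"z":0,"ax":0,"ay":0,"az":0},{"jaw":32,"x":0,"y":0,"z":0,"ax":0,"ay":0,"az":0}]'; python3 -m crank '[{"jaw":32,"x":0,"y":0,"z":-30,"ax":0,"ay":0,"az":0},{"jaw":32,"x":0,"y":0,"z":-50,"ax":0,"ay":0,"az":0},{"jaw":32,"x":0,"y":0,"z":-55,"ax":0,"ay":0,"az":0},{"jaw":32,"x":0,"y":0,"z":0,"ax":0,"ay":0,"az":0}]'
python3 - <<'E'
from h import *
st()
p,d=grab('wrist');cv2.imwrite('pics/j.png',p[:,:,::-1])
E
```

```text
t: 20.45
eef_pos: [0.6554, 0.0072, 0.1186]
tool_rot: [-0.0, 0.995, -0.097, 0.0]
contact_force: [-0.7, -0.8, 0.5]
gripper_width: 0.32
t: 20.95
eef_pos: [0.6575, 0.0059, 0.2581]
tool_rot: [-0.0, 0.995, -0.097, 0.004]
contact_force: [-0.5, 0.7, -1.5]
gripper_width: 0.32
t 20.95 p [0.6575 0.0059 0.2581] yang -101.1 tilt [ 0.008 -0.    -1.   ] F [-0.5  0.7 -1.5] g 0.32 q7 -1.33
```

View pics/j.png

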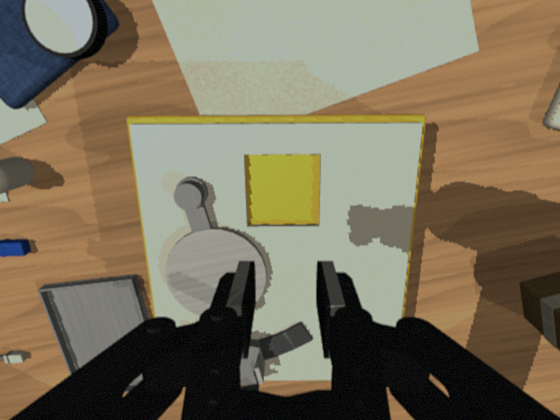

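```bash
python3 -m crank '[{"jaw":32,"x":0,"y":40,"z":0,"ax":0,"ay":0,"az":0},{"jaw":32,"x":0,"y":50,"z":0,"ax":0,"ay":0,"az":0},{"jaw":32,"x":0,"y":50,"z":0,"ax":0,"ay":0,"az":0},{"jaw":32,"x":0,"y":50,"z":0,"ax":0,"ay":0,"az":0},{"jaw":32,"x":0,"y":0,"z":0,"ax":0,"ay":0,"az":0},{"jaw":32,"x":0,"y":0,"z":0,"ax":0,"ay":0,"az":0},{"jaw":32,"x":0,"y":0,"z":0,"ax":0,"ay":0,"az":0},{"jaw":32,"x":0,"y":0,"z":0,"ax":0,"ay":0,"az":0}]'
python3 - <<'E'
from h import *
st()
p,d=grab('top');a=load('top');P=pts(a)
m=P[150:178,284:313,2];print('mouth z',np.percentile(m,[5,50,95]).round(3))
kk=(P[...,2]>.155)&(P[...,2]<.18);kk[:180]=0;kk[240:]=0;kk[:,:240]=0;kk[:,300:]=0;print('knob',P[kk].mean(0))
cv2.imwrite('pics/k.png',cv2.resize(p[120:290,140:370],None,fx=3.4,fy=3.4,interpolation=2)[:,:,::-1])
E
```

```text
t: 22.0
eef_pos: [0.6191, -0.1777, 0.2529]
tool_rot: [-0.0, 0.995, -0.095, -0.0]
contact_force: [0.1, -0.6, 0.1]
gripper_width: 0.322
t 22.0 p [ 0.6191 -0.1777  0.2529] yang -101.0 tilt [-0.001  0.    -1.   ] F [ 0.1 -0.6  0.1] g 0.322 q7 -1.05
mouth z [0.106 0.109 0.117]
knob [0.57455271 0.07786171 0.16877244]
```

View pics/k.png

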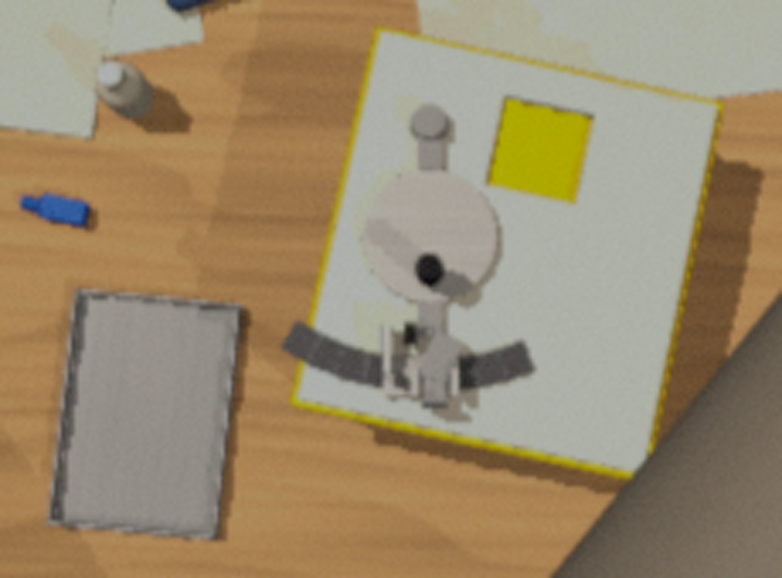

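```bash
python3 -c "
from station import ticket
print(ticket.hand_in())"
```

```text
the job is handed in; nothing more can be done
None
```

I handed the job in at about 22 s: the lid is hooked open and the lancet has, as far as I can tell, gone into the bin.

- **Lid:** I gripped the knob and swung the lid round its pivot. The bolt ramp was felt from about 1.26 rad, and the pull dropped from 7 N to 2 N near 1.365 rad as the catch clicked in. I eased the lid back in steps of up to 0.3 mm until the catch carried the spring, then opened the jaws slowly.
- **Lancet:** I picked the larger white one from the tray and released it at the mouth.

**Last checks:**
- The knob is still at the hooked position, the same to about 0.2 mm before and after the drop.
- The tray and gripper are empty. No lancet shows on the deck, apart from the corner hidden by the arm in the last top view.
- The gripper is clear of everything, and the force reading is about zero.

**Not confirmed:**
- I could not see the lancet inside the bin. The depth camera reads a plain yellow surface at about 109 mm in the mouth, where I expected the floor, so "in the bin" rests on the lancet having disappeared through the mouth.
- The pull at the knob read about 2–3 N lower than the figures you gave, but the change in force at the hook was clear.
- I did not measure the bystanders (strips box, dropper, meter) again. Nothing touched them on the way.

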